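Try an LED lamp in the sprung bayonet holder

ROBOT

A 6-joint arm with a two-finger parallel gripper is mounted at the origin on the work surface. World frame = base frame: x ahead of the robot, y to its left, z up, the work surface at z = 0. Lengths are in mm, angles in rad, forces in N, time in s.
With the tool pointing down it reaches from about 275 to 1000 mm from the base axis. Payload 8.4 kg.
Tool frame: the origin (TCP) lies between the finger pads; the fingertips stand 22 mm ahead of it and the grasp point (between the pads) lies 3 mm ahead of it; z points along the fingers, y is the line along which they close (so a half turn about z gives the same grasp; the last joint's range is limited). The gripper opens to 85 mm and grips with 20 to 120 N. Pads are 22 mm wide; open, the fingers measure 114 mm over their backs; the gripper's body (76 mm by 85 mm) begins 54 mm behind the grasp point. The pads swing forward as they close: fully open they stand 13 mm farther back than shut.
Start: joints at [-0.002, 0.353, 1.633, -0, 1.155, -0.002], TCP at [625.002, -0, 217.481] pointing down, gripper open.
Joint ranges: [-2.63, 2.63], [-0.92, 2.1], [0.06, 2.66], [-1.3, 4.44], [0, 2.69], [-3.02, 3.02]. Speed limits (rad/s): [2.22, 2.22, 2.79, 3.14, 3.14, 3.14].

INTERFACE

Orientations are given as [roll, pitch, yaw] about the fixed x, y, z axes, in that order (R = Rz(yaw) Ry(pitch) Rx(roll)).
In Python, from rig import r, grab_frame gives the robot as it stands.
- The arm moves only by the shell command python3 -m inch 'ROWS' [FORCE]. ROWS is JSON, a list of rows, each a list of 7 numbers: the turn, a rotation vector about the tool's x, y, z as a fraction of full scale, then the shift along the tool's x, y, z as a fraction of full scale, then the closure, from 0 (fully open) to 1 (shut). In form: [[rx, ry, rz, dx, dy, dz, fingers], ...]. A call has 1 to 8 rows; each row shifts and turns the commanded pose from where the row before left it, along the tool's axes as they then stand; what a row does not reach is not made up. Full scale, the value 1, is 2.5 cm for a shift and pi rad for a turn. A row lasts 1/12 s, in which the tool goes at most 41.7 mm and 7.16 degrees, less where a joint would pass 70% of its speed; a pose out of reach is approached as far as the arm can. A call with a number of a shift or a turn outside -1 to 1 is refused whole. A call with a gripper value outside its range is refused whole. The fingers move at their own pace and stop on an object; FORCE is the grip in N (left out, the last holds). Time passes only in rows, so rows that do not move let the fingers close. It gives the time, the measured TCP pose, the force, the opening and the grip force at its end, in the units of the state.
- r.sense(): the state, without advancing time (a new reading comes with each control period).
- grab_frame(name): name is "scene" or "side" or "wrist"; returns a dict with "pixels" (384x512x3 uint8, red, green, blue), "z_map" (384x512 float32, mm along the optical axis (not along the pixel's ray), 0 where there is no reading), "vertical_fov" (degrees; the focal length in pixels is half the picture's height over the tangent of half this angle, whatever the lens; pixels are square), "cx", "cy" (the principal point, pixels), "dist" ([k1, k2, p1, p2, k3] as OpenCV has them; the pictures are not rectified), "cam_to_world" (4x4, takes a point from camera to world coordinates). Camera axes: x right, y down, z forward; pixel columns grow to the right and rows downward; lengths in mm; the calibration is good to about 2 mm. A picture is of the moment at which its call begins.
- r.sign_off(): hands the job in; it is judged then, once.
The state is a dict: "clock": time; "qpos": joint angles; "qvel": joint speeds; "joint_efforts": joint torques, N m; "eef_pos": TCP position; "tcp_rot": TCP orientation; "contact_force": force on the tool from outside, world axes, zero at the start; "wrist_torque": the same for the moment, N m; "opening": opening from 0.0 (shut) to 1.0 (fully open); "grasp_force": force on a finger pad.
Only numpy, scipy, OpenCV 4.12 (cv2) and the standard library are available. Lean on these libraries where they do the work, as an engineer would, in place of code of your own. Each camera call takes 0.05 s, during which the arm holds its last target. There are 200 camera calls.

TASK

Take the LED lamp out of its carton and fit it in the table lamp's bayonet holder: pins into the two slots, push it down against the spring, then turn it a quarter turn clockwise (seen from above) to the stop. The holder has no catch, so the lamp makes contact only while it is pressed: finish while still gripping the lamp, turned to the stop and pressed fully down with its collar flush on the holder's rim. Leave the ink jar, inkstone and paperweight where they are.

Things in the scene. Friction and masses are not known exactly. Their poses are not given: they have to be found in the camera images.
- lamp: loose LED lamp, about 90 g, 90 mm tall, upright in the carton. Origin: centre of the underside of its metal cap, z up its axis. Cap 28 mm across (z 0 to 26, tapering to 18 over the lowest 8), round white collar 60 mm across (z 26 to 32), square grey body 36 x 36 (z 32 to 68), white dome to z = 90. Yaw and yaw + 180 degrees fit alike
- lamp_pins (a point): on the lamp's axis 10 mm above its origin, between the two brass pins, which lie along its own +x and -x, are 6 mm thick and reach out to 21 mm from the axis. Two orange stripes on the collar's top show the same directions
- lamp_body (a point): middle of the square grey body, 50 mm above the lamp's origin; its four flat sides are square to the lamp's x and y, and it can be gripped from above across either pair
- carton: fixed cardboard block 84 x 84 mm, 40 mm high, with a 46 mm square well; the lamp's cap hangs in the well and its collar rests on the top, so the lamp is simply lifted out upwards, 26 mm and more. Origin: centre of the underside
- lamp_base: the table lamp, fixed: white round foot 140 mm across, 20 mm high, small red switch at -x; on it an upright holder, brass outside, grey inside, 52 mm across, bore 31 mm. Two slots 10 mm wide, open at the rim, lie along its own +x and -x; orange marks on the white flange (8 mm below the rim, 26 to 42 mm from the axis) show them. Origin: centre of the underside
- holder_rim (a point): centre of the holder's mouth at rim level, 70 mm above the desk, axes as the table lamp's. Lamp flush: its origin 26 mm below. From each slot a groove, roof 9 mm below the rim, runs a quarter turn clockwise from above to a stop (pins along the holder's y, 6 degrees play beyond): the lamp turns only with its collar under 4 mm from the rim, and never anticlockwise
- contact (a joint): the sprung copper contact in the bore: 0 when up (its top 12 mm below the rim), grows in m as it is pressed down, 0.014 with the collar flush on the rim, where it pushes up with about 9.5 N (2.5 N at the start of its travel). Unheld, it lifts a turned lamp 4 mm off the rim
- ink: ink jar, amber glass with black cap, 46 mm across, 60 mm high, loose. Origin: centre of the underside
- inkstone: dark flat inkstone 75 x 105 x 18 mm, loose. Origin: centre of the underside
- paperweight: dark wooden bar 30 x 150 x 17 mm with brass inlay, loose. Origin: centre of the underside
There are look-alikes about, which are no part of the job. There is more than one size of the lamp; the one meant has the size given above.

How it is judged (in metres and radians):
On the way, in this order (a step that is already met when the one before it is completed fails the run):
1. the lamp is lifted clear of the carton in the gripper (height (world z) of lamp above 0.045 m and contact force between the fingers and lamp above 0.5 N), for 0.1 s.
2. the lamp is pushed down in the slots, not yet turned (z of lamp in the frame of holder_rim below -0.0205 m and horizontal distance between lamp and holder_rim below 0.004 m and angle between the x axis of lamp and the x axis of lamp_base, either way round below 0.35 rad), for 0.02 s.
At the end, for the whole second after the job is handed in: the lamp is in the holder, turned a quarter turn (within 12 degrees), upright within 4 degrees, its collar within 2 mm of the rim, the contact pressed down, and the gripper still holds it there, at rest (z of lamp in the frame of holder_rim below -0.024 m and horizontal distance between lamp and holder_rim below 0.004 m and angle between lamp's own z axis and vertical below 0.07 rad and angle between the x axis of lamp and the y axis of lamp_base, either way round below 0.21 rad and value of joint contact above 0.0115 m and contact force between the fingers and lamp above 1 N and linear speed of lamp below 0.02 m/s); the arm keeps its last pose, push and grip.
It fails at once if the ink jar is moved by 2 cm or tipped over (distance of ink from where it was at the start of the episode above 0.02 m or angle between ink's own z axis and vertical above 0.5 rad).
It fails at once if the inkstone is moved by 2 cm (distance of inkstone from where it was at the start of the episode above 0.02 m).
It fails at once if the paperweight is moved by 2 cm (distance of paperweight from where it was at the start of the episode above 0.02 m).
It also fails if it takes over 48 s, if anything falls off the work surface, if the arm or the gripper's body presses on something with over 40 N, if the wrist force passes 120 N, or if a joint passes its speed limit or range.

## Working session

There is one attempt and no reset: what is moved stays moved. The work goes in short steps, Python scripts to look and compute and a shell command to move; the robot and the scene stay as the last step left them, time stands still between calls to the robot, and variables do not carry over. Pictures are saved under pics/ and viewed, at most 10 in all, crops included, and the job is handed in when it is done.

```bash
mkdir -p pics; ls
cat > h.py <<'E'
import numpy as np,cv2,pickle
from rig import r,grab_frame
def K(f):
    h=f["pixels"].shape[0];F=h/2/np.tan(np.radians(f["vertical_fov"])/2)
    return np.array([[F,0,f["cx"]],[0,F,f["cy"]],[0,0,1.]])
def cast(f,uv,z):
    uv=np.asarray(uv,float).reshape(-1,1,2)
    n=cv2.undistortPoints(uv,K(f),np.array(f["dist"],float))[:,0]
    T=np.array(f["cam_to_world"]);d=np.c_[n,np.ones(len(n))]@T[:3,:3].T;o=T[:3,3]
    return o+d*((z-o[2])/d[:,2])[:,None]
def cloud(f):
    h,w=f["z_map"].shape;u,v=np.meshgrid(np.arange(w),np.arange(h))
    n=cv2.undistortPoints(np.stack([u,v],-1).reshape(-1,1,2).astype(float),K(f),np.array(f["dist"],float))[:,0]
    T=np.array(f["cam_to_world"]);z=f["z_map"].reshape(-1,1)
    P=(np.c_[n,np.ones(len(n))]*z)@T[:3,:3].T+T[:3,3]
    P[z[:,0]==0]=np.nan
    return P.reshape(h,w,3)
def save(f,name): cv2.imwrite(name,f["pixels"][:,:,::-1])
E
python3 - <<'E'
from h import *
for n in ["scene","side","wrist"]:
    f=grab_frame(n);save(f,f"pics/{n}0.png");pickle.dump(f,open(n+"0.pkl","wb"))
    print(n,f["vertical_fov"],f["dist"],np.round(f["cam_to_world"],2).tolist())
print(r.sense())
E
```

```text
pics
scene 45.2064113688666 [-0.09860091  0.          0.          0.          0.        ] [[0.87, 0.38, -0.31, 958.52], [0.49, -0.69, 0.53, -584.89], [-0.02, -0.61, -0.79, 926.48], [0.0, 0.0, 0.0, 1.0]]
side 50.778815103771926 [-0.11274367  0.          0.          0.          0.        ] [[0.72, -0.39, 0.57, 191.47], [-0.69, -0.44, 0.57, -449.63], [0.02, -0.81, -0.59, 530.56], [0.0, 0.0, 0.0, 1.0]]
wrist 59.48958571528609 [-0.01282963  0.          0.          0.          0.        ] [[1.0, -0.0, -0.0, 625.91], [-0.0, -0.96, -0.26, 67.08], [-0.0, 0.26, -0.96, 372.09], [0.0, 0.0, 0.0, 1.0]]
{'clock': 0.15, 'qpos': array([-2.36474595e-03,  3.53515392e-01,  1.63395302e+00,  6.74875029e-06,
        1.15519049e+00, -2.39151457e-03]), 'qvel': array([ 0.00098758, -0.00311573, -0.00135785, -0.00131143,  0.00085044,
       -0.00044892]), 'joint_efforts': array([-7.39769093e-04, -6.05638933e+01, -3.42338884e+01, -2.29960733e-05,
        6.16452831e-03, -4.00942213e-05]), 'eef_pos': array([6.24628775e+02, 2.51141964e-02, 2.16922098e+02]), 'tcp_rot': array([-3.14052643e+00, -8.72125072e-06,  1.57082036e+00]), 'contact_force': array([-0.41648783,  0.09253415, -0.01201078]), 'wrist_torque': array([0.00675003, 0.00159546, 0.0301015 ]), 'grasp_force': 0.0, 'opening': 1.0026004960119619}
```

View pics/scene0.png

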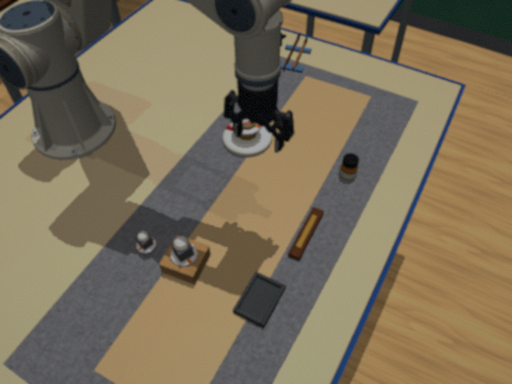

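View pics/side0.png

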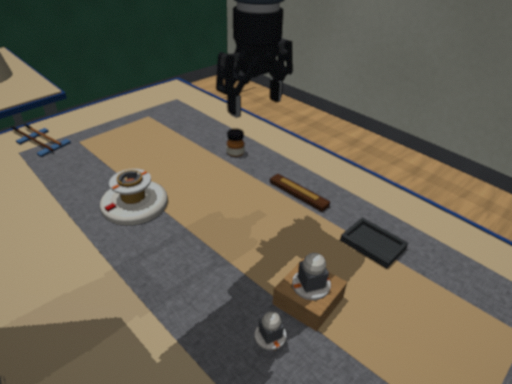

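Scene: two candidate lamps, one in the carton at scene (182,250) / side (313,270) and one loose on the desk at scene (145,240) / side (270,328). The one in the carton looks bigger and fits the description; I'll confirm with a crop and depth sizes. The table lamp is at scene (247,135), side (132,190).

Run:
```python
from h import *
f=pickle.load(open("side0.pkl","rb"));s=pickle.load(open("scene0.pkl","rb"))
A=cv2.resize(f["pixels"][240:352,245:355],None,fx=5,fy=5,interpolation=2)
B=cv2.resize(f["pixels"][155:225,90:175],None,fx=4.6,fy=4.6,interpolation=2)
B=B[:,:391]
C=np.zeros((560,390+2,3),np.uint8)
H=max(A.shape[0],B.shape[0])
o=np.zeros((H,A.shape[1]+B.shape[1],3),np.uint8);o[:A.shape[0],:A.shape[1]]=A;o[:B.shape[0],A.shape[1]:]=B
o=cv2.resize(o,None,fx=.84,fy=.84);o=np.clip(o*1.6,0,255).astype(np.uint8)
print(o.shape);cv2.imwrite("pics/crop1.png",o[:,:,::-1])
for n,g in(("side",f),("scene",s)):
    P=cloud(g);z=P[...,2]
    m=(z>15)&(P[...,0]>250)&(P[...,0]<900)&(abs(P[...,1])<500)&(z<140)
    k,l,st,c=cv2.connectedComponentsWithStats(m.astype(np.uint8))
    for i in range(1,k):
        if st[i,4]>40:
            q=P[l==i];print(n,c[i].round(),st[i,4],"min",q.min(0).round(),"max",q.max(0).round())
```

```text
(470, 790, 3)
side [235. 140.] 375 min [744. 195.  15.] max [787. 239.  60.]
side [132. 195.] 2376 min [404. 135.  15.] max [540. 263.  71.]
side [300. 189.] 487 min [737. -81.  15.] max [772.  67.  20.]
side [375. 240.] 579 min [ 701. -263.   15.] max [ 782. -157.   20.]
side [310. 289.] 3090 min [ 502. -259.   15.] max [ 598. -165.  105.]
side [270. 332.] 890 min [ 424. -248.   19.] max [ 469. -203.   69.]
scene [247. 138.] 1074 min [405. 134.  15.] max [541. 254.  74.]
scene [349. 165.] 369 min [749. 195.  15.] max [794. 243.  64.]
scene [305. 232.] 525 min [739. -83.  15.] max [774.  65.  23.]
scene [145. 243.] 341 min [ 429. -248.   20.] max [ 474. -202.   70.]
scene [185. 258.] 1504 min [ 505. -259.   15.] max [ 601. -165.  106.]
scene [258. 299.] 524 min [ 704. -264.   15.] max [ 781. -158.   23.]
```

View pics/crop1.png

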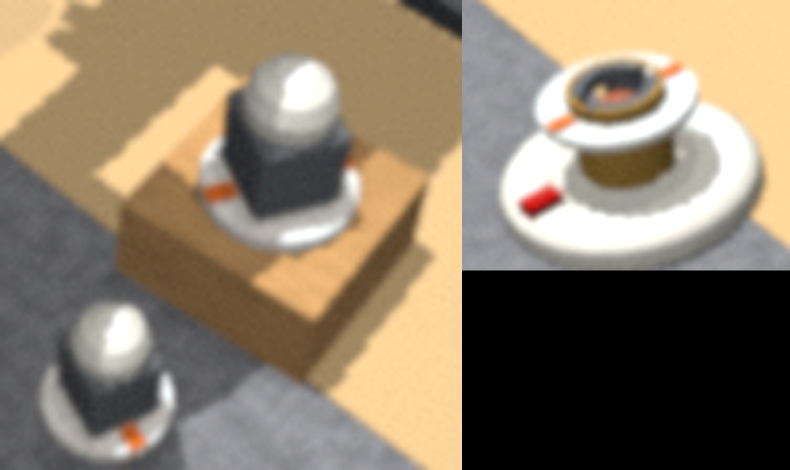

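View pics/wrist0.png

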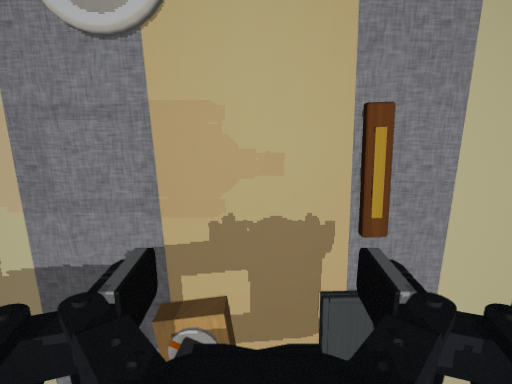

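The crop shows the carton lamp (height ~105-14=90 mm, ~60 mm collar), with orange stripes at crop (218,190),(350,160). The loose one is only 70 mm tall with a 46 mm collar, so it is a look-alike. The holder's marks are at crop (562,123),(670,70). The wrist picture shows the carton at (193,340). Next I measure both.

```bash
cat > m.py <<'E'
from h import *
def stripes(f,c,zp,rmin,rmax):
    """orange blobs at height zp around c"""
    hsv=cv2.cvtColor(f["pixels"],cv2.COLOR_RGB2HSV)
    m=((hsv[...,0]<14)&(hsv[...,1]>150)&(hsv[...,2]>70)).astype(np.uint8)
    k,l,st,ce=cv2.connectedComponentsWithStats(m)
    out=[]
    for i in range(1,k):
        p=cast(f,ce[i],zp)[0];d=np.hypot(*(p[:2]-c))
        if st[i,4]>3 and rmin<d<rmax: out.append((ce[i].round(1),st[i,4],p[:2].round(1),round(d,1),round(np.degrees(np.arctan2(*(p[:2]-c)[::-1])),1)))
    return out
def ring(f,c,zr,rmax,tol=2.5):
    """circle centre from depth points at given height band, min enclosing circle"""
    P=cloud(f);m=(abs(P[...,2]-zr)<tol)&(np.hypot(P[...,0]-c[0],P[...,1]-c[1])<rmax)
    q=P[m][:,:2]
    (x,y),R=cv2.minEnclosingCircle(q.astype(np.float32));return len(q),round(x,1),round(y,1),round(R,1),P[m][:,2].mean().round(1)
E
python3 - <<'E'
from m import *
for n in("side","scene","wrist"):
    f=pickle.load(open(n+"0.pkl","rb"));print(n)
    try:
        for nm,c,a in(("lamp",(550,-212),(46,12,45)),("holder",(472,198),(62,20,55))):
            print(nm,stripes(f,np.array(c),*a))
        print("collar",ring(f,(550,-212),46,40),"flange",ring(f,(472,198),62,60),"rim",ring(f,(472,198),70,40),"foot",ring(f,(472,198),20,80),"dome",ring(f,(550,-212),97,30,4))
        P=cloud(f);m=abs(P[...,2]-40)<2;m&=np.hypot(P[...,0]-550,P[...,1]+212)<70
        if m.sum()>30: print("carton",cv2.minAreaRect(P[m][:,:2].astype(np.float32)))
    except Exception as e: print(e)
E
```

```text
side
lamp [(array([296.9, 285.3]), np.int32(17), array([ 529.1, -201.1]), np.float64(23.6), np.float64(152.4))]
holder [(array([115.4, 186.4]), np.int32(5), array([438.7, 200.3]), np.float64(33.4), np.float64(176.0))]
collar (371, 549.8, -212.4, 30.2, np.float64(45.7)) flange (444, 471.2, 201.9, 42.9, np.float64(61.7)) rim (173, 470.8, 202.1, 27.1, np.float64(69.0)) foot (1150, 471.0, 200.0, 66.7, np.float64(19.6)) dome (188, 548.6, -213.0, 15.9, np.float64(97.4))
carton ((550.18994140625, -211.6037139892578), (86.15117645263672, 84.51407623291016), 7.820053577423096)
scene
lamp [(array([189. , 260.7]), np.int32(7), array([ 572.9, -220.8]), np.float64(24.6), np.float64(-21.0))]
holder [(array([258. , 125.5]), np.int32(6), array([506.4, 209.2]), np.float64(36.1), np.float64(18.0)), (array([229.3, 127.3]), np.int32(14), array([441.7, 166.2]), np.float64(44.0), np.float64(-133.6))]
collar (190, 553.4, -210.7, 36.1, np.float64(45.9)) flange (110, 477.1, 194.8, 40.9, np.float64(62.1)) rim (34, 488.1, 189.9, 16.6, np.float64(69.4)) foot (583, 474.0, 200.2, 68.5, np.float64(19.9)) dome (92, 554.7, -212.6, 16.9, np.float64(97.6))
carton ((552.4802856445312, -211.02096557617188), (85.85132598876953, 86.3158950805664), 8.225067138671875)
wrist
lamp []
holder []
collar (512, 550.2, -204.8, 29.5, np.float64(44.8)) flange (0, 0.0, 0.0, 0.0, np.float64(nan)) rim (0, 0.0, 0.0, 0.0, np.float64(nan)) foot (1754, 473.6, 163.2, 49.7, np.float64(18.8)) dome (0, 0.0, 0.0, 0.0, np.float64(nan))
carton ((549.3018188476562, -191.98460388183594), (84.47957611083984, 54.70658493041992), 9.87315845489502)m.py:16: RuntimeWarning: Mean of empty slice.
  (x,y),R=cv2.minEnclosingCircle(q.astype(np.float32));return len(q),round(x,1),round(y,1),round(R,1),P[m][:,2].mean().round(1)
  ret = ret.dtype.type(ret / rcount)
```

```bash
python3 -m inch '[[0,0,0,-1,-0.375,0,0.2],[0,0,0,-1,-0.375,0,0.2],[0,0,0,-1,-0.375,0,0.2],[0,0,0,-1,-0.375,0,0.2],[0,0,0,-1,-0.375,0,0.2],[0,0,0,-1,-0.375,0,0.2],[0,0,0,-1,-0.375,0,0.2],[0,0,0,-1,-0.375,0,0.2]]' 60
python3 -m inch '[[0,0,0,-0.5,0,0,0.2],[0,0,0,0,0,0,0.2],[0,0,0,0,0,0,0.2],[0,0,0,0,0,0,0.2]]'
python3 - <<'E'
from m import *
f=grab_frame("wrist");save(f,"pics/wrist1.png");pickle.dump(f,open("wrist1.pkl","wb"))
s=r.sense();print(s["eef_pos"],s["tcp_rot"],s["opening"],s["qpos"])
c=np.array((550,-212.))
print(stripes(f,c,46,12,45),ring(f,c,46,40),ring(f,c,97,30,4))
P=cloud(f);m=(abs(P[...,2]-40)<2)&(np.hypot(P[...,0]-550,P[...,1]+212)<70)
print("carton",cv2.minAreaRect(P[m][:,:2].astype(np.float32)))
E
```

```text
clock: 0.82
eef_pos: [549.3, -201.1, 217.3]
tcp_rot: [-3.141, -0.0, 1.571]
contact_force: [-0.1, 0.5, -0.3]
opening: 0.799
grasp_force: 0.0
clock: 1.15
eef_pos: [550.3, -211.7, 217.3]
tcp_rot: [-3.141, -0.001, 1.571]
contact_force: [-0.6, -0.5, 0.6]
opening: 0.802
grasp_force: 0.0
[ 550.37015618 -211.46582345  217.33547966] [-3.14146209e+00 -4.86373938e-04  1.57151510e+00] 0.8036748668036622 [-3.69623162e-01  2.98693390e-01  1.71125133e+00  4.48658183e-04
  1.13194572e+00 -3.70532664e-01]
[] (990, 551.7, -209.4, 29.8, np.float64(45.0)) (723, 551.7, -209.2, 15.8, np.float64(97.8))
carton ((551.6495361328125, -209.47503662109375), (84.06177520751953, 84.35877990722656), 7.898373603820801)
```

View pics/wrist1.png

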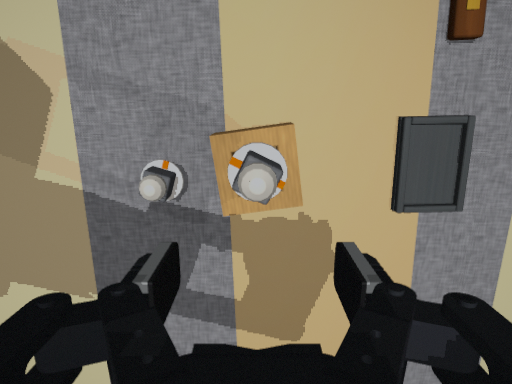

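The wrist view shows the lamp at (258,172) with stripes at (236,162) and (282,185). The mask missed them, so I loosen the hue.

```bash
sed -i 's/hsv\[...,0\]<14)/hsv[...,0]<17)/; s/>150)/>160)/' m.py
python3 - <<'E'
from m import *
f=pickle.load(open("wrist1.pkl","rb"));c=np.array((551.7,-209.4))
hsv=cv2.cvtColor(f["pixels"],cv2.COLOR_RGB2HSV);print(hsv[162,236],hsv[185,282],hsv[140,230])
for q in stripes(f,c,46,15,45):print(q)
# body yaw from depth: top face z~82 of square body
P=cloud(f);m=(abs(P[...,2]-82)<2)&(np.hypot(P[...,0]-551,P[...,1]+210)<40)
print(m.sum(),cv2.minAreaRect(P[m][:,:2].astype(np.float32)))
E
```

```text
[ 17 255 187] [ 17 255 187] [ 18 131 169]
(array([279. , 181.8]), np.int32(4), array([ 573.6, -218.3]), np.float64(23.6), np.float64(-22.1))
221 ((551.522216796875, -208.9918670654297), (34.566184997558594, 34.70270538330078), 63.154693603515625)
```

```bash
sed -i 's/<17)/<20)/; s/>160)/>215)/' m.py
python3 - <<'E'
from m import *
f=pickle.load(open("wrist1.pkl","rb"));c=np.array((551.7,-209.4))
for q in stripes(f,c,46,15,45):print(q)
for n in("side","scene"):
    f=pickle.load(open(n+"0.pkl","rb"))
    for q in stripes(f,np.array((472,200.)),62,20,55):print(n,q)
E
```

```text
(array([235.5, 162.2]), np.int32(80), array([ 530.6, -198.6]), np.float64(23.7), np.float64(152.9))
(array([280.9, 184.2]), np.int32(40), array([ 575.5, -220.7]), np.float64(26.4), np.float64(-25.4))
```

```bash
python3 -m inch '[[0,0,0.0368,0,0,0,0.2],[0,0,0.0368,0,0,0,0.2],[0,0,0.0368,0,0,0,0.2],[0,0,0.0368,0,0,0,0.2],[0,0,0,0,0,1,0.2],[0,0,0,0,0,1,0.2],[0,0,0,0,0,0,0.2]]'
```

```text
clock: 1.78
eef_pos: [547.8, -210.3, 163.4]
tcp_rot: [-3.135, 0.0, 1.11]
contact_force: [-1.3, 0.3, -0.3]
opening: 0.799
grasp_force: 0.0
```

```bash
python3 -m inch '[[0,0,0,0,0,0.78,0.2],[0,0,0,0,0,0.78,0.2],[0,0,0,0,0,0.78,0.2],[0,0,0,0,0,0.78,0.2],[0,0,0,0,0,0.78,0.2],[0,0,0,0,0,0,0.2],[0,0,0,0,0,0,0.2],[0,0,0,0,0,0,0.2]]'
```

```text
clock: 2.45
eef_pos: [551.0, -212.4, 71.4]
tcp_rot: [3.14, -0.0, 1.109]
contact_force: [0.1, 0.3, 0.6]
opening: 0.797
grasp_force: 0.0
```

```bash
python3 -m inch '[[0,0,0,0,0,0,1],[0,0,0,0,0,0,1],[0,0,0,0,0,0,1],[0,0,0,0,0,0,1],[0,0,0,0,0,0,1],[0,0,0,0,0,0,1],[0,0,0,0,0,0,1],[0,0,0,0,0,0,1]]' 60; python3 -m inch '[[0,0,0,0,0,-0.5,1],[0,0,0,0,0,-1,1],[0,0,0,0,0,-1,1],[0,0,0,0,0,-1,1],[0,0,0,0,0,-1,1],[0,0,0,0,0,0,1],[0,0,0,0,0,0,1],[0,0,0,0,0,0,1]]'
```

```text
clock: 3.12
eef_pos: [550.7, -212.7, 71.5]
tcp_rot: [3.14, -0.0, 1.108]
contact_force: [-1.9, 1.4, 8.9]
opening: 0.361
grasp_force: 58.6
clock: 3.78
eef_pos: [549.6, -212.4, 182.6]
tcp_rot: [-3.141, 0.0, 1.108]
contact_force: [-0.1, -0.6, -0.8]
opening: 0.363
grasp_force: 59.7
```

```bash
python3 -m inch '[[0,0,-0.0357,0,0,0,1],[0,0,-0.0357,0,0,0,1],[0,0,-0.0357,0,0,0,1],[0,0,-0.0357,0,0,0,1],[0,0,-0.0357,0,0,0,1],[0,0,-0.0357,0,0,0,1],[0,0,0,0.5,0,0,1],[0,0,0,1,0,0,1]]'
python3 -m inch '[[0,0,0,1,0.03,0,1],[0,0,0,1,0.03,0,1],[0,0,0,1,0.03,0,1],[0,0,0,1,0.03,0,1],[0,0,0,1,0.03,0,1],[0,0,0,1,0.03,0,1],[0,0,0,1,0.03,0,1],[0,0,0,1,0,0,1]]'
python3 -m inch '[[0,0,0,1,0,0,1],[0,0,0,1,0,0,1],[0,0,0,1,0,0,1],[0,0,0,0.5,0,0,1],[0,0,0,0.3,0,0,1],[0,0,0,0,0,0,1],[0,0,0,0,0,0,1],[0,0,0,0,0,0,1]]'
python3 - <<'E'
from m import *
f=grab_frame("wrist");save(f,"pics/wrist2.png");pickle.dump(f,open("wrist2.pkl","wb"))
g=grab_frame("side");save(g,"pics/side2.png");pickle.dump(g,open("side2.pkl","wb"))
s=r.sense();print(s["eef_pos"],s["tcp_rot"],s["opening"],s["qpos"],s["grasp_force"])
c=np.array((472,200.))
for q in stripes(f,c,62,20,50):print(q)
print(ring(f,c,62,50),ring(f,c,70,40),ring(f,c,20,80))
E
```

```text
clock: 4.45
eef_pos: [541.7, -176.5, 181.2]
tcp_rot: [-3.14, -0.0, 1.777]
contact_force: [0.7, -0.7, -0.9]
opening: 0.363
grasp_force: 59.7
clock: 5.12
eef_pos: [504.0, 22.5, 181.6]
tcp_rot: [-3.14, -0.001, 1.778]
contact_force: [-0.1, 0.8, -1.4]
opening: 0.36
grasp_force: 59.7
clock: 5.78
eef_pos: [485.5, 113.1, 182.2]
tcp_rot: [-3.141, 0.0, 1.78]
contact_force: [-0.2, -1.1, -1.5]
opening: 0.361
grasp_force: 59.7
[485.71766733 112.95789273 182.321751  ] [-3.14124936e+00  1.57418017e-04  1.77978723e+00] 0.3616739910528731 [ 2.25597713e-01  1.97019750e-01  1.93418473e+00 -1.79050587e-04
  1.01073404e+00  1.67019833e-02] 59.66622970998287
(array([201.4,  65.7]), np.int32(247), array([425.1, 198.6]), np.float64(46.9), np.float64(-178.2))
(array([219.2,  65.6]), np.int32(54), array([438.5, 201.5]), np.float64(33.5), np.float64(177.5))
(array([308.3,  76.7]), np.int32(174), array([507.6, 207.8]), np.float64(36.4), np.float64(12.4))
(5689, 473.5, 205.8, 42.2, np.float64(61.0)) (2128, 473.6, 205.6, 26.1, np.float64(68.9)) (7012, 473.3, 205.8, 65.6, np.float64(18.8))
```

View pics/wrist2.png

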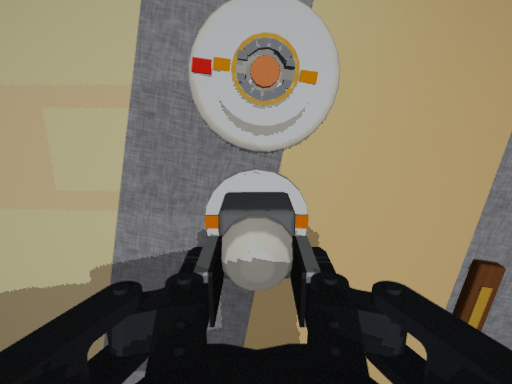

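View pics/side2.png

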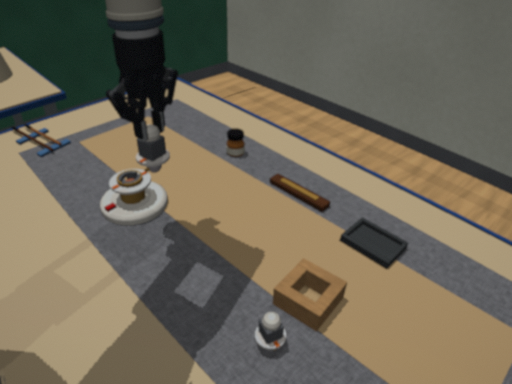

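The wrist view shows holder marks at (221,64) and (308,77) and gripped-lamp stripes at (212,222) and (302,222), with the lamp well seated. The side view shows the carton empty. Now I compute the relative offset within the same picture.

```bash
cat > rel.py <<'E'
from m import *
def rel(f,s,hc=(473.5,205.8)):
    tcp=s["eef_pos"];P=cloud(f);hsv=cv2.cvtColor(f["pixels"],cv2.COLOR_RGB2HSV).astype(int)
    hc=np.array(hc);o=(hsv[...,1]>200)&(hsv[...,2]>80)&(hsv[...,0]>9)&(hsv[...,0]<23)
    def ang(zp,c,r0,r1):
        v,u=np.nonzero(o);p=cast(f,np.c_[u,v],zp)[:,:2];zz=P[v,u,2]
        d=np.hypot(*(p-c).T);k=(d>r0)&(d<r1)&(abs(zz-zp)<6);p=p[k]-c
        L=p[p[:,0]<0].mean(0);R=p[p[:,0]>0].mean(0)
        return k.sum(),np.degrees(np.arctan2(*(R-L)[::-1])).round(2),((L+R)/2+c).round(1)
    col=tcp[2]-57.5+32
    m=(abs(P[...,2]-col)<5)&(np.hypot(P[...,0]-tcp[0],P[...,1]-tcp[1])<38)
    q=P[m];print("collar",m.sum(),q[:,2].mean(),col)
    zc=q[:,2].mean();lc=np.array(tcp[:2])
    print("lamp stripes",ang(zc,lc,20,40))
    (x,y),R=cv2.minEnclosingCircle(q[:,:2].astype(np.float32));print("collar circle",x,y,R)
    d=(abs(P[...,2]-(zc+53))<4)&(np.hypot(P[...,0]-tcp[0],P[...,1]-tcp[1])<25)
    if d.sum()>20:print("dome",cv2.minEnclosingCircle(P[d][:,:2].astype(np.float32)))
    print("holder marks",ang(62,hc,28,41));print("holder",ring(f,hc,62,50),ring(f,hc,70,40))
E
python3 - <<'E'
from rel import *
f=pickle.load(open("wrist2.pkl","rb"));s=r.sense();rel(f,s)
E
```

```text
collar 2707 155.7138418308077 156.82175099947324
lamp stripes (np.int64(330), np.float64(12.1), array([485.9, 116.1]))
collar circle 485.7503662109375 116.12006378173828 30.002731323242188
dome ((484.0536804199219, 118.40760040283203), 23.37656593322754)
holder marks (np.int64(359), np.float64(4.2), array([473.6, 205.5]))
holder (5689, 473.5, 205.8, 42.2, np.float64(61.0)) (2128, 473.6, 205.6, 26.1, np.float64(68.9))
```

```bash
python3 -m inch '[[0,0,0.0219,0,0,0,1],[0,0,0.0219,0,0,0,1],[0,0,0,0.6,-0.115,0.8,1],[0,0,0,0.6,-0.115,0.8,1],[0,0,0,0,0,0,1],[0,0,0,0,0,0,1],[0,0,0,0,0,0,1],[0,0,0,0,0,0,1]]'
python3 - <<'E'
from rel import *
f=grab_frame("wrist");pickle.dump(f,open("wrist3.pkl","wb"));s=r.sense();print(s["eef_pos"],s["tcp_rot"],s["contact_force"]);rel(f,s)
g=grab_frame("side");pickle.dump(g,open("side3.pkl","wb"));rel(g,s,(471,202))
E
```

```text
clock: 6.55
eef_pos: [478.7, 142.8, 143.4]
tcp_rot: [3.14, -0.0, 1.643]
contact_force: [0.6, 0.0, -0.5]
opening: 0.359
grasp_force: 59.8
[478.65003413 142.78980258 143.46025618] [ 3.13999333e+00 -1.99423524e-04  1.64293483e+00] [ 0.50242067  0.0330666  -1.51428438]
collar 2699 116.96217290531602 117.96025617588964
lamp stripes (np.int64(337), np.float64(4.07), array([479.3, 145.7]))
collar circle 479.28802490234375 146.0249481201172 29.914104461669922
dome ((477.7952880859375, 148.12872314453125), 23.446197509765625)
holder marks (np.int64(459), np.float64(4.17), array([473.5, 205.6]))
holder (6992, 473.5, 205.6, 42.1, np.float64(61.0)) (2655, 473.6, 205.4, 25.9, np.float64(68.9))
collar 273 117.09150443585854 117.96025617588964
lamp stripes (np.int64(0), np.float64(nan), array([nan, nan]))
collar circle 476.3680725097656 142.36000061035156 30.640531539916992
dome ((477.5876159667969, 135.50164794921875), 21.994592666625977)
holder marks (np.int64(0), np.float64(nan), array([nan, nan]))
holder (312, 472.7, 201.5, 43.1, np.float64(61.8)) (107, 472.5, 202.3, 27.8, np.float64(69.1))rel.py:8: RuntimeWarning: Mean of empty slice.
  L=p[p[:,0]<0].mean(0);R=p[p[:,0]>0].mean(0)
  ret = um.true_divide(
```

```bash
python3 -m inch '[[0,0,0,0.797,-0.016,0,1],[0,0,0,0.797,-0.016,0,1],[0,0,0,0.797,-0.016,0,1],[0,0,0,0,0,0,1],[0,0,0,0,0,0,1],[0,0,0,0,0,0.4,1],[0,0,0,0,0,0.37,1],[0,0,0,0,0,0,1]]'
python3 -m inch '[[0,0,0,0,0,0,1],[0,0,0,0,0,0,1]]'
python3 - <<'E'
from rel import *
f=grab_frame("wrist");save(f,"pics/wrist4.png");g=grab_frame("side")
a=np.hstack([f["pixels"][60:330,120:400],cv2.resize(g["pixels"][90:230,70:215],None,fx=1.93,fy=1.93)[:270]]);cv2.imwrite("pics/c4.png",cv2.resize(a,None,fx=1.4,fy=1.4)[:,:,::-1])
P=cloud(f);hc=np.array((473.5,205.6))
q=P[(abs(P[...,2]-18.9)<2)&(np.hypot(P[...,0]-hc[0],P[...,1]-hc[1])<75)]
s=r.sense();print(s["eef_pos"]);rel(f,s)
E
```

```text
clock: 7.32
eef_pos: [470.9, 201.4, 121.1]
tcp_rot: [-3.139, 0.001, 1.643]
contact_force: [0.1, 0.2, -1.3]
opening: 0.362
grasp_force: 59.7
clock: 7.48
eef_pos: [472.1, 202.3, 123.0]
tcp_rot: [-3.141, 0.0, 1.643]
contact_force: [0.1, -0.4, -0.1]
opening: 0.361
grasp_force: 59.7
[472.42057451 202.60719012 123.35932738]
collar 2708 96.471208587415 97.859327384538
lamp stripes (np.int64(328), np.float64(4.2), array([472.8, 205.3]))
collar circle 472.5855712890625 205.57400512695312 29.859214782714844
dome ((471.4929504394531, 208.46768188476562), 23.44546127319336)
holder marks (np.int64(247), np.float64(3.89), array([473.1, 206. ]))
holder (3956, 473.4, 205.3, 42.0, np.float64(61.0)) (19, 475.0, 229.2, 9.9, np.float64(68.7))
```

View pics/c4.png

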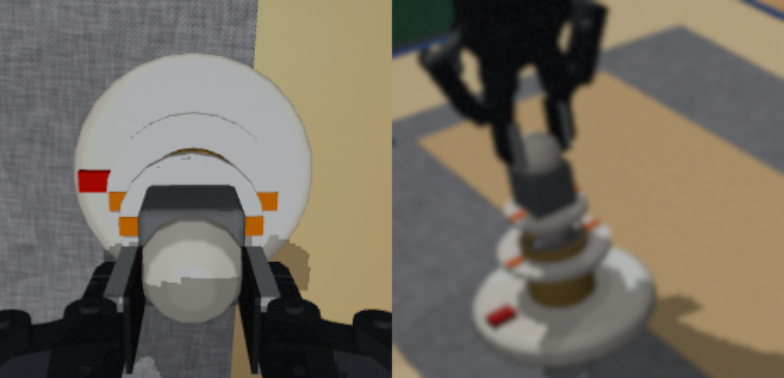

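The crop shows the lamp tip in the holder's mouth and both pairs of orange marks aligned (wrist crop (117,201)/(128,226) and (268,201)/(254,226)). I nudge 0.6 mm and descend.

```bash
python3 -m inch '[[0,0,0,0,0.024,0.12,1],[0,0,0,0,0,0.12,1],[0,0,0,0,0,0,1],[0,0,0,0,0,0,1],[0,0,0,0,0,0,1]]'
python3 -m inch '[[0,0,0,0,0,0.12,1],[0,0,0,0,0,0.12,1],[0,0,0,0,0,0,1],[0,0,0,0,0,0,1],[0,0,0,0,0,0,1]]'
```

```text
clock: 8.0
eef_pos: [472.8, 202.8, 117.2]
tcp_rot: [-3.141, 0.0, 1.644]
contact_force: [-0.0, 0.1, -1.5]
opening: 0.362
grasp_force: 59.8
clock: 8.42
eef_pos: [473.1, 203.0, 111.5]
tcp_rot: [3.141, -0.0, 1.644]
contact_force: [1.0, -0.3, 2.1]
opening: 0.362
grasp_force: 60.2
```

```bash
python3 -m inch '[[0,0,0,0,0,0.1,1],[0,0,0,0,0,0.1,1],[0,0,0,0,0,0.08,1],[0,0,0,0,0,0,1],[0,0,0,0,0,0,1],[0,0,0,0,0,0,1]]' 80
python3 -m inch '[[0,0,0,0,0,0.06,1],[0,0,0,0,0,0.06,1],[0,0,0,0,0,0,1],[0,0,0,0,0,0,1],[0,0,0,0,0,0,1]]'
```

```text
clock: 8.92
eef_pos: [473.1, 203.0, 104.4]
tcp_rot: [3.141, -0.0, 1.644]
contact_force: [-0.4, -0.1, 6.6]
opening: 0.353
grasp_force: 79.0
clock: 9.33
eef_pos: [473.2, 203.1, 101.7]
tcp_rot: [3.141, -0.0, 1.644]
contact_force: [-1.7, 0.2, 9.8]
opening: 0.352
grasp_force: 79.4
```

```bash
python3 -m inch '[[0,0,0,0,0,0.03,1],[0,0,0,0,0,0,1],[0,0,0,0,0,0,1]]'
python3 -m inch '[[0,0,0.025,0,0,0,1],[0,0,0.025,0,0,0,1],[0,0,0.025,0,0,0,1],[0,0,0.025,0,0,0,1],[0,0,0,0,0,0,1],[0,0,0,0,0,0,1]]'; python3 -c "
from rig import r;print(r.sense()['wrist_torque'])"
```

```text
clock: 9.58
eef_pos: [473.2, 203.1, 101.6]
tcp_rot: [3.141, -0.0, 1.644]
contact_force: [-4.0, -1.5, 19.1]
opening: 0.352
grasp_force: 80.4
clock: 10.08
eef_pos: [473.6, 203.4, 101.6]
tcp_rot: [3.14, -0.001, 1.329]
contact_force: [-3.1, -0.3, 16.1]
opening: 0.351
grasp_force: 80.2
[ 0.05842675  0.43236131 -0.07982791]
```

```bash
python3 -m inch '[[0,0,0.0333,0,0,0,1],[0,0,0.0333,0,0,0,1],[0,0,0.0333,0,0,0,1],[0,0,0.0333,0,0,0,1],[0,0,0.0333,0,0,0,1],[0,0,0.0333,0,0,0,1],[0,0,0,0,0,0,1]]'
python3 -m inch '[[0,0,0.0333,0,0,0,1],[0,0,0.0333,0,0,0,1],[0,0,0.0333,0,0,0,1],[0,0,0.0333,0,0,0,1],[0,0,0.0333,0,0,0,1],[0,0,0.0333,0,0,0,1],[0,0,0,0,0,0,1],[0,0,0,0,0,0,1]]'
python3 - <<'E'
from rel import *
s=r.sense();print(s['wrist_torque'],s['qpos'])
f=grab_frame("wrist");save(f,"pics/wrist5.png");g=grab_frame("side")
a=np.hstack([f["pixels"][60:330,120:400],cv2.resize(g["pixels"][90:230,70:215],None,fx=1.93,fy=1.93)[:270]]);cv2.imwrite("pics/c5.png",cv2.resize(a,None,fx=1.4,fy=1.4)[:,:,::-1])
E
```

```text
clock: 10.67
eef_pos: [473.2, 203.6, 101.7]
tcp_rot: [-3.141, -0.002, 0.695]
contact_force: [-4.4, 2.0, 19.1]
opening: 0.351
grasp_force: 80.4
clock: 11.33
eef_pos: [473.3, 204.2, 101.9]
tcp_rot: [-3.139, -0.001, 0.073]
contact_force: [-5.7, 4.3, 20.1]
opening: 0.349
grasp_force: 80.6
[ 0.9235325   1.00253988 -0.05499172] [0.40324385 0.33146608 1.96796776 0.00225406 0.84012735 1.89967163]
```

View pics/c5.png

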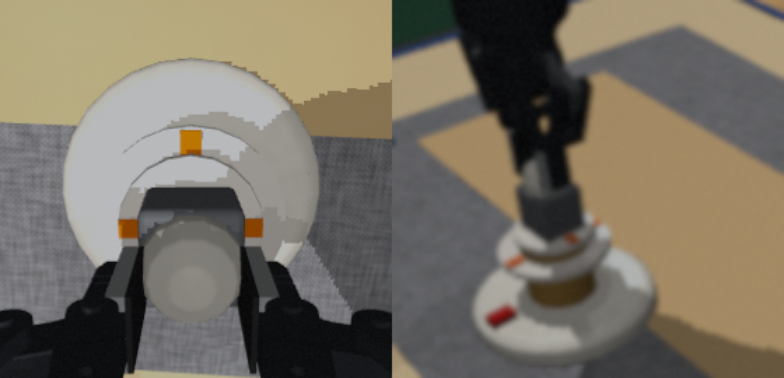

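Marks now cross at a right angle (holder mark at (191,142), lamp stripes at (128,228)/(254,228)), with the collar on the rim. I take up the play to the stop, relieve side force, and verify.

```bash
python3 -m inch '[[0,0,0.012,-0.02,-0.02,0.01,1],[0,0,0.012,0,0,0,1],[0,0,0,0,0,0,1],[0,0,0,0,0,0,1],[0,0,0,0,0,0,1],[0,0,0,0,0,0,1],[0,0,0,0,0,0,1],[0,0,0,0,0,0,1]]'
python3 - <<'E'
from rel import *
s=r.sense();print(s['wrist_torque'],s["eef_pos"],abs(s["qvel"]).max());rel(grab_frame("wrist"),s)
E
```

```text
clock: 12.1
eef_pos: [473.2, 204.6, 101.9]
tcp_rot: [-3.139, -0.002, -0.001]
contact_force: [-5.1, 4.5, 22.2]
opening: 0.35
grasp_force: 80.8
[0.72033261 0.90191728 0.22994671] [473.16192186 204.60679282 101.90652261] 0.0012964459093539596
collar 2590 75.17144619122622 76.40652260606387
lamp stripes (np.int64(295), np.float64(-63.7), array([474.3, 207.2]))
collar circle 475.6239013671875 205.88450622558594 29.870012283325195
dome ((479.6217346191406, 203.9775390625), 23.200260162353516)
holder marks (np.int64(244), np.float64(nan), array([nan, nan]))
holder (4266, 473.5, 205.8, 42.1, np.float64(61.0)) (67, 496.7, 209.2, 20.7, np.float64(71.1))rel.py:8: RuntimeWarning: Mean of empty slice.
  L=p[p[:,0]<0].mean(0);R=p[p[:,0]>0].mean(0)
  ret = um.true_divide(
```

```bash
python3 -c "
from rig import r;print(r.sign_off())"
```

```text
the job is handed in; nothing more can be done
None
```

I fitted the lamp in the holder, turned it about 94° clockwise (90° plus the play), and handed the job in with the gripper still pressing it fully down at about 22 N. `sign_off` returned no verdict, so I don't know whether it passed.

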